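# Find the concealed catch and open the tool case

### The arm

A 6-joint arm with a two-finger parallel gripper is mounted at the origin on a cart in front of the work surface, level with it; the furniture and walls round the work are solid. World frame = base frame: x ahead of the robot, y to its left, z up, the work surface at z = 0. Lengths are in m, angles in rad, forces in N, time in s.
With the tool pointing down it reaches from about 0.2 to 0.875 m from the base axis. Payload 3.4 kg.
Tool frame: the origin (TCP) lies midway between the tips of the shut fingers; the grasp point (between the pads) lies 19 mm behind it (env.pinch_z is the distance from the TCP to the grasp point, in m); z points along the fingers, y is the line along which they close (so a half turn about z gives the same grasp; the last joint's range is limited). The gripper opens to 94 mm and grips with 3 to 60 N. Pads are 16 mm wide; open, the fingers measure 119 mm over their backs; the gripper's body (75 mm by 177 mm) begins 78 mm behind the grasp point.
Start: joints at [-1.264, 0.276, 1.505, -0, 1.361, -0.121], TCP at [0.239, -0.523, 0.167] pointing down, gripper open.
Joint ranges: [-2.89, 2.89], [-0.75, 2.08], [0.22, 2.7], [-1.18, 4.32], [0.11, 2.71], [-2.7, 2.7]. Speed limits (rad/s): [2.57, 2.57, 3.14, 3.14, 3.14, 3.14].

### API

Orientations are given as a unit quaternion [x, y, z, w].
In Python, from station import sensors, optics, ticket, models, env gives the robot as it stands.
- The arm moves only by the tool arm_command, never from a script. Its argument "targets" is a list of rows, each a list of 7 numbers: the shift along the tool's x, y, z in m, then the turn, a rotation vector about the tool's x, y, z in degrees, then the closure, from 0 (fully open) to 1 (shut). A call has 1 to 10 rows; each row is the pose to reach, as a shift and turn from the pose commanded when the call began, along the tool's axes at that moment; what a row does not reach only later rows make up. A row lasts 1/10 s, in which the tool goes at most 50 mm and 8.59 degrees, less where a joint would pass 70% of its speed; a pose out of reach is approached as far as the arm can. A call with a gripper value outside its range is refused whole. The fingers move at their own pace and stop on an object; "grip_force" is the grip in N (left out, the last holds). Time passes only in rows, so rows that repeat a pose let the fingers close. It gives the time, the measured TCP pose, the force, the opening and the grip force at its end, in the units of the state.
- sensors.state(): the state, without advancing time (a new reading comes with each control period).
- optics.capture(name): name is "scene" or "top"; returns a dict with "image" (480x640x3 uint8, red, green, blue), "camera_matrix" (3x3 intrinsics, pixels), "R" (3x3) and "t" (3): a world point X has camera coordinates R X + t. Camera axes: x right, y down, z forward; pixel columns grow to the right and rows downward; lengths in m; the calibration is good to about 2 mm. A picture is of the moment at which its call begins. There is no depth.
- ticket.hand_in(): hands the job in; it is judged then, once.
Trained networks look in a picture, given as the dict that the camera call returned (one of the last four; its "shot" number tells which), for a name from the list of things; names that differ only in an ending like _2 or _b are one class to them, and where a whole thing is asked for, a point or a joint stands for the part that bears it (a point fixed in the world has none). Each returns a list of dicts, best first, with "conf" (0 to 1); they miss things now and then, are a little off and sometimes report something else, mostly with a low value. They report only what shows in the picture. A call takes as long as a camera call.
- models.cut_out(picture, target): "mask" (480x640 bool, what is visible of it) and "rect" ([left, top, width, height] in pixels, round what is visible of it).
- models.place_of(picture, target): "location" ([column, row] in pixels: a listed point, or the origin of a listed thing).
The state is a dict: "t": time; "q": joint angles; "qvel": joint speeds; "effort": joint torques, N m; "tcp_pos": TCP position; "orientation": TCP orientation; "contact_force": force on the tool from outside, world axes, zero at the start; "ft_torque": the same for the moment, N m; "opening": finger opening in m; "grip_force": force on a finger pad.
Only numpy, scipy, OpenCV 4.12 (cv2) and the standard library are available. Lean on these libraries where they do the work, as an engineer would, in place of code of your own. Each camera call takes 0.05 s, during which the arm holds its last target. There are 200 camera calls.

### The job

One of the five inlaid squares on the front rail of the wooden tool case is a concealed push catch that looks just like the others: feel along the row with a fingertip and press it until the sliding cover springs ajar. Then, with a fingertip in the cover's finger scoop, push the cover back to its stop, so that the case stands fully open and the catch is released again. Grasp nothing, and leave the glass cutter inside and the things round the case where they are.

Things in the scene. Friction and masses are not known exactly. Their poses are not given: they have to be found in the camera images.
- case: fixed light-wood tool case, 220 (x) x 240 (y) x 60 mm high. Origin: centre of its underside; z up, y along the row of squares, x from the front rail (robot's side) to the rear. The rail spans x -110 to -58 mm, top at z = 60 mm; behind it the sliding cover, top also at 60 mm, over a compartment (x -58 to 25 mm), then a deck with its top at 50 mm, over which the cover slides.
- rail_mid (a point): middle square of the row, centre of its top (x = -84, y = 0, z = 60 mm in the case's frame; same axes). Five identical darker wooden squares, 39 x 39 mm, lie flush in the rail, centres at y = -92, -46, 0, 46 and 92 mm from here. One, a different one each time, is the catch and sinks 6 mm straight down under a fingertip; the other four are solid and do not give.
- catch (a joint): how far the concealed catch is pressed, m: 0 = up and flush, 0.006 = fully down. A spring holds it up (about 2 N to start, 4 to 5 N to bottom it); at about 4.5 mm it frees the cover, and it springs back when let go, once the cover has moved on.
- cover (a joint): how far the cover has slid to the rear (the case's +x), m: 0 = shut and locked by the catch, about 0.018 = sprung ajar, 0.075 = fully open against its stop. Sliding friction about 1.5 N; it stays where it is left.
- cover_scoop (a point): centre of the floor of the cover's finger scoop, at x = -14, y = 0, z = 53 mm in the case's frame when shut; same axes. It moves with the cover. The scoop is a rectangular pocket, 46 mm (x) by 80 mm (y), 7 mm deep, with upright walls and a darker floor. The cover is 88 x 219 x 10 mm, light wood.
- glass_cutter: loose black pencil-shaped glass cutter, 158 x 13 x 13 mm, lying in the compartment under the cover along the case's y; origin under its centre.
- frit_jar_1: loose glass frit jar with a black cap and pink contents, 37 mm across, 48 mm high, standing left (+y) of the case; origin at the centre of its base.
- frit_jar_2: loose glass frit jar with a white cap and blue contents, 37 mm across, 48 mm high, standing right (-y) of the case; origin at the centre of its base.
- glue_bottle: loose white glue bottle with a red nozzle, 36 x 54 x 194 mm, upright at the right of the work; origin at the centre of its base.
- mini_pliers: loose small pliers with orange handles, 134 x 62 x 13 mm, lying front right; origin under their centre.
- foil_tape: loose black roll of foil tape, 55 x 53 x 19 mm, lying front left; origin under its centre.

How it is judged:
By the outcome, as a careful person would: the job done as asked, in the order asked, and still so for the second after the job is handed in, with the robot touching nothing.
It also fails if it takes over 54 s, if anything falls off the work surface, if the arm or the gripper's body presses on something with over 40 N, if the wrist force passes 120 N, or if a joint passes its speed limit or range.

## Working session

There is one attempt and no reset: what is moved stays moved. The work goes in short steps, Python scripts to look and compute and a tool call to move; the robot and the scene stay as the last step left them, time stands still between calls to the robot, and variables do not carry over. Pictures are saved under pics/ and viewed, at most 10 in all, crops included, and the job is handed in when it is done.

Besides the shell and the picture viewer there is one more tool, called after "Request:" as name(argument=value, ...), one argument or row to a line, values as JSON. arm_command: Moves the arm, as the interface text tells. Its arguments: {"type":"object","properties":{"targets":{"type":"array"},"grip_force":{"type":"number"}},"required":["targets"]}

```bash
mkdir -p pics; cat > h.py <<'E'
import numpy as np, cv2
from station import sensors, optics, ticket, models, env
from scipy.spatial.transform import Rotation as Ro
def ray(p,uv,z):
    d=p["R"].T@np.linalg.inv(p["camera_matrix"])@np.array([uv[0],uv[1],1.]); c=-p["R"].T@p["t"]
    return c+d*(z-c[2])/d[2]
def proj(p,X):
    v=p["camera_matrix"]@(p["R"]@np.array(X)+p["t"]); return v[:2]/v[2]
def tool(dw):  # world shift -> tool axes
    return Ro.from_quat(sensors.state()["orientation"]).inv().apply(dw)
E
python3 - <<'E'
from h import *
np.set_printoptions(precision=4,suppress=True)
im=[]
for n in("top","scene"):
    p=optics.capture(n); im.append(p["image"])
    print(n,"cam",-p["R"].T@p["t"])
    for k,z in(("rail_mid",.06),("cover_scoop",.053),("case",0),("frit_jar_1",0),("frit_jar_2",0),("glue_bottle",0),("mini_pliers",0),("foil_tape",0)):
        for r in models.place_of(p,k)[:2]: print(k,round(r["conf"],2),r["location"],ray(p,r["location"],z))
    cv2.imwrite(f"pics/{n}0.png",p["image"][...,::-1])
s=sensors.state();print(s["orientation"],s["tcp_pos"],s["t"],s["opening"],s["contact_force"]); print(Ro.from_quat(s["orientation"]).as_matrix())
E
```

```text
top cam [ 0.3391 -0.1022  1.1847]
rail_mid 0.68 [252.7, 231.8] [0.4976 0.0687 0.06  ]
cover_scoop 0.89 [256.0, 202.7] [0.5619 0.0637 0.053 ]
case 0.71 [258.9, 200.3] [0.5778 0.065  0.    ]
case 0.49 [165.3, 285.6] [0.3855 0.2708 0.    ]
frit_jar_1 0.79 [189.7, 181.9] [0.6209 0.2237 0.    ]
frit_jar_1 0.54 [336.8, 187.5] [ 0.6067 -0.1109  0.    ]
frit_jar_2 0.79 [189.7, 181.9] [0.6209 0.2237 0.    ]
frit_jar_2 0.54 [336.8, 187.5] [ 0.6067 -0.1109  0.    ]
glue_bottle 0.61 [477.1, 192.7] [ 0.5937 -0.4249  0.    ]
mini_pliers 0.77 [488.7, 268.9] [ 0.4228 -0.4445  0.    ]
mini_pliers 0.35 [254.1, 197.4] [0.5845 0.076  0.    ]
foil_tape 0.45 [478.7, 196.2] [ 0.5857 -0.4282  0.    ]
foil_tape 0.44 [262.5, 196.7] [0.5861 0.057  0.    ]
scene cam [0.0851 0.3288 0.7742]
rail_mid 0.83 [266.1, 276.2] [0.488 0.067 0.06 ]
cover_scoop 0.61 [242.0, 255.7] [0.5648 0.0627 0.053 ]
frit_jar_1 0.86 [286.3, 212.4] [ 0.6159 -0.1091 -0.    ]
frit_jar_1 0.84 [169.1, 304.3] [0.6199 0.2205 0.    ]
frit_jar_2 0.86 [286.3, 212.4] [ 0.6159 -0.1091 -0.    ]
frit_jar_2 0.84 [169.1, 304.3] [0.6199 0.2205 0.    ]
glue_bottle 0.89 [374.2, 150.9] [ 0.5935 -0.4154  0.    ]
mini_pliers 0.43 [436.0, 176.8] [ 0.417  -0.4396  0.    ]
foil_tape 0.89 [226.2, 400.9] [0.3861 0.2686 0.    ]
[0.9772 0.2122 0.     0.0001] [ 0.2386 -0.5232  0.1672] 0.9 0.09430684746208756 [0.1771 0.3059 0.4198]
[[ 0.9099  0.4148  0.0001]
 [ 0.4148 -0.9099 -0.0001]
 [ 0.      0.0001 -1.    ]]
```

View pics/top0.png

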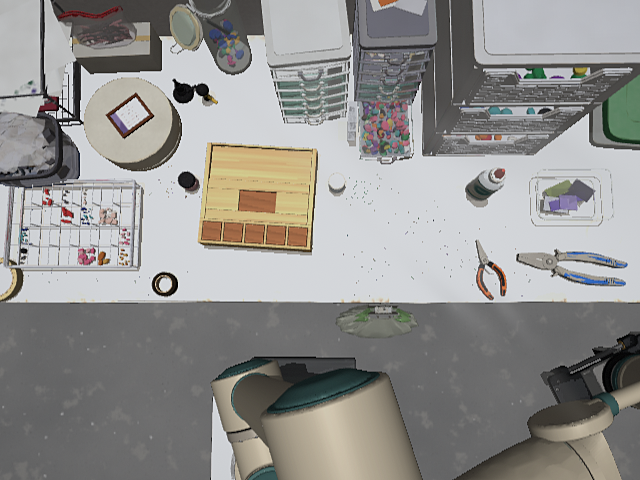

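View pics/scene0.png

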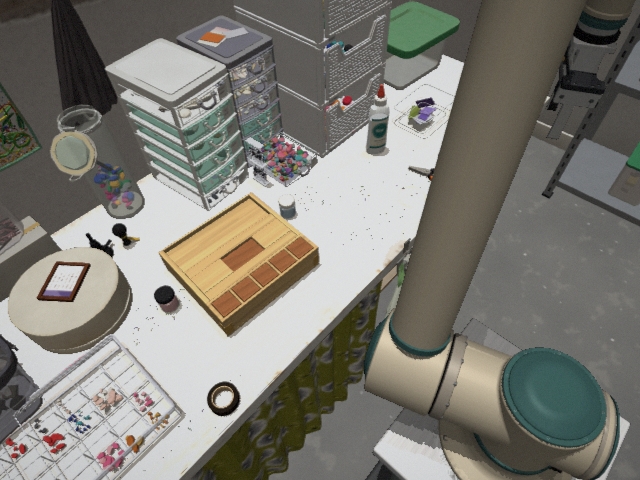

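The top view shows the case at columns 200–317, rows 143–250, with the squares along row ~233 (columns 217–297) and the scoop at (258,201). The scene view agrees: the pink jar with the black cap is on the left, the blue jar with the white cap is on the right, and the path to the case is clear. Next I'll refine the pose from the dark wood blobs.

```bash
python3 - <<'E'
from h import *
from scipy.optimize import least_squares
np.set_printoptions(precision=4,suppress=True)
res=[]
ys=[-.092,-.046,0,.046,.092]
for n in("top","scene"):
    p=optics.capture(n); m=models.cut_out(p,"case"); 
    M=np.zeros((480,640),np.uint8)
    b=(200,143,118,108) if n=="top" else (160,195,160,140)
    M[b[1]:b[1]+b[3],b[0]:b[0]+b[2]]=1
    hsv=cv2.cvtColor(p["image"],cv2.COLOR_RGB2HSV); f=p["image"].astype(int)
    dark=((f[...,0]<200)&(f[...,0]>90)&(f[...,0]-f[...,2]>50)&(f[...,1]<0.68*f[...,0])&(M>0)).astype(np.uint8)
    cv2.imwrite(f"pics/d_{n}.png",dark*255)
    k,_,st,ce=cv2.connectedComponentsWithStats(dark,connectivity=4)
    good=[(st[i,4],ce[i]) for i in range(1,k) if st[i,4]>120]
    for a,c in good: print(n,a,c,ray(p,c,.06)[:2])
    res.append((p,good))
def P(v,q): 
    c,s=np.cos(v[2]),np.sin(v[2]); return [v[0]+c*q[0]-s*q[1],v[1]+s*q[0]+c*q[1],q[2]]
feat=[[-.084,y,.06] for y in ys]
def f(v,R):
    o=[]
    for p,g in R:
        for q in feat:
            u=proj(p,P(v,q)); o+=list(min((c-u for a,c in g),key=np.linalg.norm))
    return o
for R in(res[:1],res[1:],res):
    s=least_squares(f,[.577,.065,-.03],args=(R,),loss="soft_l1"); print(s.x,np.degrees(s.x[2]),s.cost,np.array(s.fun).round(1))
v=s.x; print("squares",np.array([P(v,q) for q in feat])); print("scoop",P(v,[-.014,0,.053]))
E
```

```text
top 718 [256.961  201.0947] [0.564  0.0607]
top 317 [211.2019 230.5174] [0.5005 0.1576]
top 317 [232.6562 231.8927] [0.4974 0.1116]
top 320 [254.0125 233.3187] [0.4943 0.0658]
top 326 [275.5153 234.7577] [0.4911 0.0199]
top 321 [297.1215 236.2025] [ 0.488  -0.0261]
scene 285 [299.207  247.5228] [ 0.4878 -0.0252]
scene 610 [242.1836 254.3475] [0.5624 0.0629]
scene 309 [282.0874 260.657 ] [0.4908 0.0207]
scene 328 [264.1402 274.247 ] [0.4941 0.0664]
scene 360 [245.4111 288.5556] [0.4972 0.1122]
scene 389 [225.8123 303.5553] [0.5003 0.158 ]
[ 0.5781  0.0601 -0.068 ] -3.893922581517568 0.0035041585466859537 [ 0.  0. -0. -0. -0. -0.  0. -0. -0.  0.]
[ 0.5779  0.0607 -0.0684] -3.9172285561184417 0.01287979134964834 [-0.1  0.  -0.   0.1 -0.  -0.   0.  -0.   0.1 -0.1]
[ 0.578   0.0604 -0.068 ] -3.898452788148619 0.1421053782456383 [ 0.2 -0.   0.1 -0.   0.1 -0.   0.2 -0.   0.1 -0.  -0.1  0.2 -0.1  0.2
 -0.1  0.1 -0.1  0.1 -0.   0.1]
squares [[ 0.4879 -0.0257  0.06  ]
 [ 0.4911  0.0202  0.06  ]
 [ 0.4942  0.0661  0.06  ]
 [ 0.4973  0.112   0.06  ]
 [ 0.5004  0.1579  0.06  ]]
scoop [np.float64(0.5640313680061878), np.float64(0.06134298592269635), 0.053]
```

Request:
arm_command(
  targets=[
    [0.043, -0.035, 0.007, 0, 0, 3, 1],
    [0.087, -0.07, 0.014, 0, 0, 6, 1],
    [0.13, -0.105, 0.021, 0, 0, 9, 1],
    [0.173, -0.14, 0.028, 0, 0, 12, 1],
    [0.217, -0.175, 0.035, 0, 0, 15, 1],
    [0.26, -0.21, 0.042, 0, 0, 18, 1],
    [0.303, -0.245, 0.049, 0, 0, 21, 1],
    [0.347, -0.279, 0.056, 0, 0, 24, 1],
    [0.39, -0.314, 0.063, 0, 0, 28.4, 1],
    [0.433, -0.349, 0.07, 0, 0, 28.4, 1],
  ],
  grip_force=20,
)

```text
t: 2.1
tcp_pos: [0.4617, -0.078, 0.1049]
orientation: [0.999, -0.035, 0.001, 0.0]
contact_force: [0.8, -0.5, 0.3]
opening: 0.0174
grip_force: 0.0
```

Request:
arm_command(
  targets=[
    [0, 0, 0, 0, 0, 0, 1],
    [0, 0, 0, 0, 0, 0, 1],
    [0, 0, 0, 0, 0, 0, 1],
    [0, 0, 0, 0, 0, 0, 1],
  ],
)

```text
t: 2.5
tcp_pos: [0.4606, -0.0812, 0.1049]
orientation: [0.999, -0.035, 0.0, 0.0]
contact_force: [0.4, -0.1, 0.6]
opening: 0.0008
grip_force: 0.0
```

```bash
python3 - <<'E'
from h import *
s=sensors.state(); print(s["tcp_pos"],s["orientation"],s["contact_force"],s["opening"],tool(np.array([.4879,-.0257,.066])-s["tcp_pos"]))
E
```

```text
[ 0.46059364 -0.08120657  0.10494753] [ 9.99385674e-01 -3.50452873e-02  1.18775826e-04  2.97268427e-04] [ 0.35086086 -0.14236291  0.58829714] 0.0007899252484024805 [ 0.02334114 -0.05730578  0.03892   ]
```

Request:
arm_command(
  targets=[
    [0.012, -0.029, 0.01, 0, 0, 0, 1],
    [0.023, -0.057, 0.025, 0, 0, 0, 1],
    [0.023, -0.057, 0.036, 0, 0, 0, 1],
    [0.023, -0.057, 0.036, 0, 0, 0, 1],
    [0.023, -0.057, 0.036, 0, 0, 0, 1],
  ],
)

```text
t: 3.0
tcp_pos: [0.4872, -0.0259, 0.0688]
orientation: [0.999, -0.035, -0.0, 0.0]
contact_force: [-0.3, -0.1, 0.9]
opening: 0.0004
grip_force: 0.0
```

Request:
arm_command(
  targets=[
    [0, 0, 0.004, 0, 0, 0, 1],
    [0, 0, 0.008, 0, 0, 0, 1],
    [0, 0, 0.0095, 0, 0, 0, 1],
    [0, 0, 0.0105, 0, 0, 0, 1],
    [0, 0, 0.0105, 0, 0, 0, 1],
  ],
)

```text
t: 3.5
tcp_pos: [0.4876, -0.0245, 0.0581]
orientation: [0.999, -0.034, -0.0, 0.0]
contact_force: [0.4, 0.7, -0.0]
opening: 0.0006
grip_force: 0.0
```

Request:
arm_command(
  targets=[
    [0, 0, 0.001, 0, 0, 0, 1],
    [0, 0, 0.002, 0, 0, 0, 1],
    [0, 0, 0.002, 0, 0, 0, 1],
  ],
)

```text
t: 3.8
tcp_pos: [0.4876, -0.0244, 0.0561]
orientation: [0.999, -0.034, -0.0, 0.0]
contact_force: [-0.0, -0.7, 0.5]
opening: 0.0004
grip_force: 0.0
```

```bash
python3 - <<'E'
from h import *
p=optics.capture("scene");q=optics.capture("top")
s=sensors.state();print(s["tcp_pos"],proj(p,s["tcp_pos"]),s["contact_force"],s["ft_torque"],s["effort"])
a=cv2.resize(p["image"][190:340,150:350],(800,600),interpolation=cv2.INTER_CUBIC)
cv2.imwrite("pics/s1.png",a[...,::-1])
E
```

```text
[ 0.48769646 -0.02440908  0.05619448] [299.07427344 248.89618535] [-0.09836515 -0.99025003  0.92038423] [-0.00721705 -0.09056688 -0.04210598] [-1.07877375e-03 -3.44750690e+01 -1.99248433e+01  2.10107944e-02
 -6.98971585e-02 -7.07461413e-05]
```

View pics/s1.png

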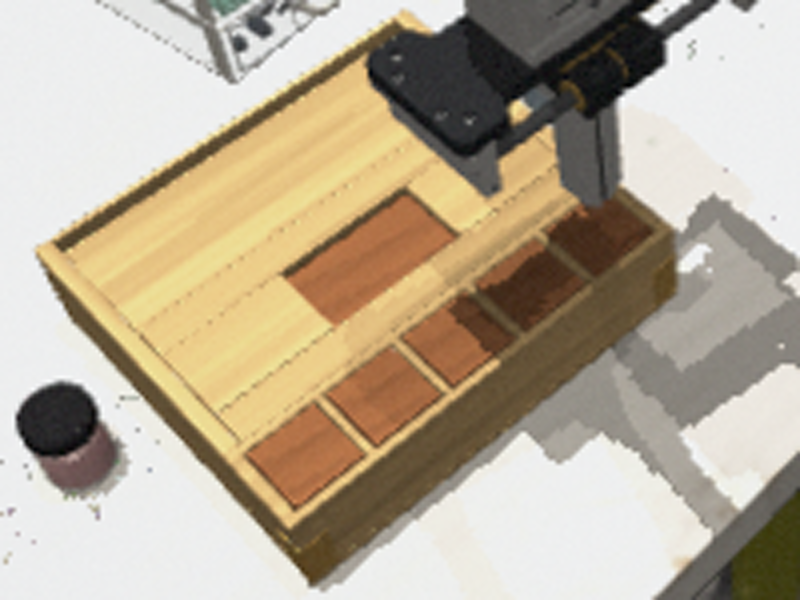

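The scene crop shows the finger tip at about (600,205), above the right-most square and still clear of it. The TCP projects to (596,235), so the tip seems to be slightly higher than that. I'll check the top view.

```bash
python3 - <<'E'
from h import *
q=optics.capture("top");s=sensors.state();u=proj(q,s["tcp_pos"]);print(u)
p=optics.capture("scene");
a=cv2.resize(q["image"][180:260,240:360],(600,400),interpolation=cv2.INTER_CUBIC)
b=cv2.resize(p["image"][180:280,250:350],(600,600),interpolation=cv2.INTER_CUBIC)
v=(proj(p,s["tcp_pos"])-[250,180])*6; cv2.circle(b,tuple(int(i) for i in v),4,(0,255,0),-1)
c=np.zeros((400,800,3),np.uint8); c[:300,:400]=cv2.resize(a,(400,300)); c[:,400:]=cv2.resize(b,(400,400))
cv2.imwrite("pics/t1.png",c[...,::-1])
E
```

```text
[296.45719946 236.52676947]
```

View pics/t1.png

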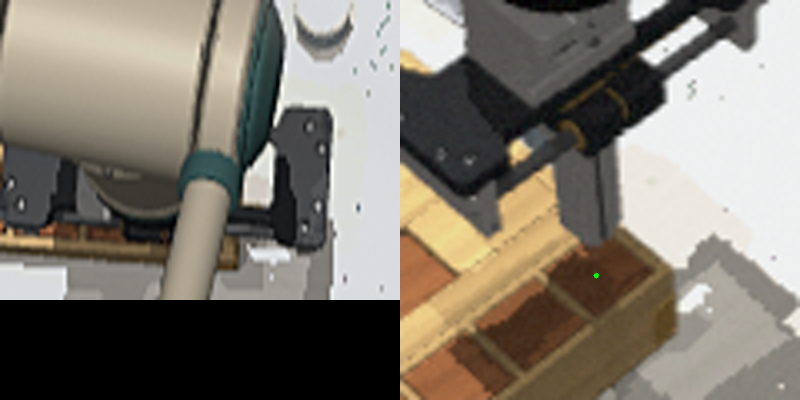

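Request:
arm_command(
  targets=[
    [0, 0, 0.0015, 0, 0, 0, 1],
    [0, 0, 0.003, 0, 0, 0, 1],
    [0, 0, 0.003, 0, 0, 0, 1],
  ],
)

```text
t: 4.3
tcp_pos: [0.4875, -0.0244, 0.053]
orientation: [0.999, -0.034, -0.0, -0.0]
contact_force: [-0.2, -0.5, 0.1]
opening: 0.0003
grip_force: 0.0
```

Request:
arm_command(
  targets=[
    [0, 0, 0.001, 0, 0, 0, 1],
    [0, 0, 0.002, 0, 0, 0, 1],
    [0, 0, 0.003, 0, 0, 0, 1],
  ],
)

```text
t: 4.6
tcp_pos: [0.4877, -0.0245, 0.0501]
orientation: [0.999, -0.034, -0.0, 0.0]
contact_force: [0.3, -0.1, -0.3]
opening: 0.0006
grip_force: 0.0
```

Request:
arm_command(
  targets=[
    [0, 0, 0.001, 0, 0, 0, 1],
    [0, 0, 0.002, 0, 0, 0, 1],
    [0, 0, 0.003, 0, 0, 0, 1],
  ],
)

```text
t: 4.9
tcp_pos: [0.4877, -0.0245, 0.0471]
orientation: [0.999, -0.034, -0.0, 0.0]
contact_force: [0.1, 0.0, -0.3]
opening: 0.0002
grip_force: 0.0
```

Request:
arm_command(
  targets=[
    [0, 0, 0.001, 0, 0, 0, 1],
    [0, 0, 0.002, 0, 0, 0, 1],
    [0, 0, 0.002, 0, 0, 0, 1],
  ],
)

```text
t: 5.2
tcp_pos: [0.4876, -0.0244, 0.0451]
orientation: [0.999, -0.034, -0.0, 0.0]
contact_force: [0.2, 0.1, -0.4]
opening: 0.0002
grip_force: 0.0
```

```bash
python3 - <<'E'
from h import *
p=optics.capture("scene");s=sensors.state();x=s["tcp_pos"];print(x,s["contact_force"])
for dz in(0,.01,.02): print(dz,proj(p,x+np.array([0,0,dz])))
b=cv2.resize(p["image"][180:280,250:350],(600,600),interpolation=cv2.INTER_CUBIC)
v=(proj(p,x)-[250,180])*6; cv2.circle(b,tuple(int(i) for i in v),4,(0,255,0),-1)
cv2.imwrite("pics/t2.png",b[...,::-1])
E
```

```text
[ 0.48765208 -0.02444604  0.04514116] [-1.22234515  0.31331366  1.21024226]
0 [299.43554057 252.0897272 ]
0.01 [299.13453405 249.20370051]
0.02 [298.82818417 246.26644219]
```

View pics/t2.png

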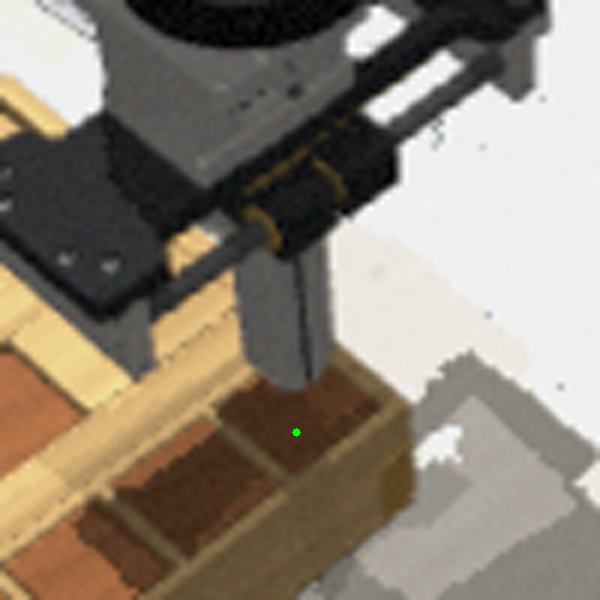

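The tip is at px ≈ (299.7,245), still about 8 mm above the square. The gripper sits higher than the TCP reading says, so I'll keep feeling downward.

Request:
arm_command(
  targets=[
    [0, 0, 0.001, 0, 0, 0, 1],
    [0, 0, 0.002, 0, 0, 0, 1],
    [0, 0, 0.003, 0, 0, 0, 1],
  ],
)

```text
t: 5.55
tcp_pos: [0.4877, -0.0245, 0.0421]
orientation: [0.999, -0.034, 0.0, 0.0]
contact_force: [0.6, 0.0, 0.0]
opening: 0.0005
grip_force: 0.0
```

Request:
arm_command(
  targets=[
    [0, 0, 0.001, 0, 0, 0, 1],
    [0, 0, 0.002, 0, 0, 0, 1],
  ],
)

```text
t: 5.75
tcp_pos: [0.4877, -0.0245, 0.0401]
orientation: [0.999, -0.034, -0.0, 0.0]
contact_force: [0.1, 0.1, 0.0]
opening: 0.0004
grip_force: 0.0
```

Request:
arm_command(
  targets=[
    [0, 0, 0.001, 0, 0, 0, 1],
    [0, 0, 0.002, 0, 0, 0, 1],
  ],
)

```text
t: 5.95
tcp_pos: [0.4877, -0.0245, 0.0381]
orientation: [0.999, -0.034, -0.0, 0.0]
contact_force: [-0.3, 0.1, -0.3]
opening: 0.0001
grip_force: 0.0
```

Request:
arm_command(
  targets=[
    [0, 0, 0.001, 0, 0, 0, 1],
    [0, 0, 0.001, 0, 0, 0, 1],
  ],
)

```text
t: 6.15
tcp_pos: [0.4876, -0.0245, 0.0371]
orientation: [0.999, -0.034, -0.0, 0.0]
contact_force: [0.2, -0.0, 0.1]
opening: 0.0003
grip_force: 0.0
```

```bash
python3 - <<'E'
from h import *
p=optics.capture("scene");s=sensors.state();x=s["tcp_pos"];print(x,s["contact_force"],s["effort"],s["ft_torque"],env.pinch_z,[a for a in dir(env) if a[0]!='_'])
b=cv2.resize(p["image"][210:270,260:340],(800,600),interpolation=cv2.INTER_CUBIC)
for h in(0,.02):
    v=(proj(p,x+np.array([0,0,h]))-[260,210])*10; cv2.circle(b,tuple(int(i) for i in v),4,(0,255,0),-1)
cv2.imwrite("pics/t3.png",b[...,::-1])
E
```

```text
[ 0.48767907 -0.02445789  0.03716233] [-0.10208771 -0.38800103  0.04480322] [-2.19178408e-03 -3.49450171e+01 -1.91402847e+01  2.05143919e-02
 -7.22761941e-02 -1.87086152e-05] [0.06827068 0.04161423 0.01085197] 0.0188 ['IKError', 'pinch_z']
```

View pics/t3.png

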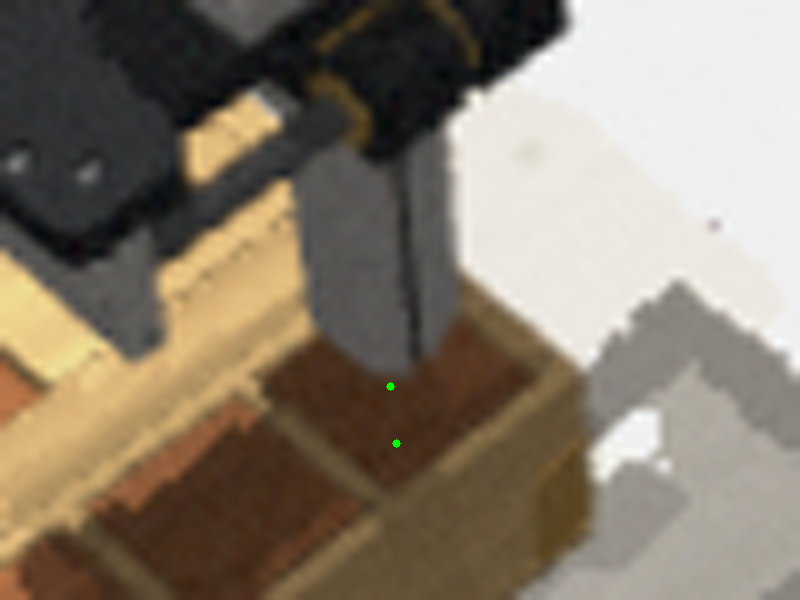

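The near edge of the tip (px ≈ (301,247)) is still clear of the square and moving freely, so I'll keep descending in small steps.

Request:
arm_command(
  targets=[
    [0, 0, 0.001, 0, 0, 0, 1],
    [0, 0, 0.002, 0, 0, 0, 1],
  ],
)

```text
t: 6.4
tcp_pos: [0.4878, -0.0245, 0.0352]
orientation: [0.999, -0.034, 0.0, 0.0]
contact_force: [-0.1, -0.5, 0.2]
opening: 0.0009
grip_force: 0.0
```

Request:
arm_command(
  targets=[
    [0, 0, 0.001, 0, 0, 0, 1],
    [0, 0, 0.002, 0, 0, 0, 1],
  ],
)

```text
t: 6.6
tcp_pos: [0.4877, -0.0245, 0.0332]
orientation: [0.999, -0.034, 0.0, 0.0]
contact_force: [-0.3, 0.1, 0.0]
opening: 0.0007
grip_force: 0.0
```

Request:
arm_command(
  targets=[
    [0, 0, 0.001, 0, 0, 0, 1],
    [0, 0, 0.002, 0, 0, 0, 1],
  ],
)

```text
t: 6.8
tcp_pos: [0.4877, -0.0245, 0.0311]
orientation: [0.999, -0.034, 0.0, 0.0]
contact_force: [0.1, -0.2, -0.2]
opening: -0.0
grip_force: 0.0
```

Request:
arm_command(
  targets=[
    [0, 0, 0.001, 0, 0, 0, 1],
    [0, 0, 0.002, 0, 0, 0, 1],
  ],
)

```text
t: 7.0
tcp_pos: [0.4878, -0.0245, 0.0292]
orientation: [0.999, -0.034, 0.0, 0.0]
contact_force: [-0.2, 0.4, -0.5]
opening: 0.0007
grip_force: 0.0
```

```bash
python3 - <<'E'
from h import *
p=optics.capture("scene");s=sensors.state();x=s["tcp_pos"];print(x,s["contact_force"],s["effort"])
b=cv2.resize(p["image"][210:270,260:340],(800,600),interpolation=cv2.INTER_CUBIC)
cv2.imwrite("pics/t4.png",b[...,::-1])
E
```

```text
[ 0.48761588 -0.02442742  0.02900445] [-0.01255684  0.48740022  0.66968006] [ 3.70905807e-03 -3.54938042e+01 -1.90193743e+01  2.09637545e-02
 -9.50981188e-02  6.18257855e-05]
```

View pics/t4.png

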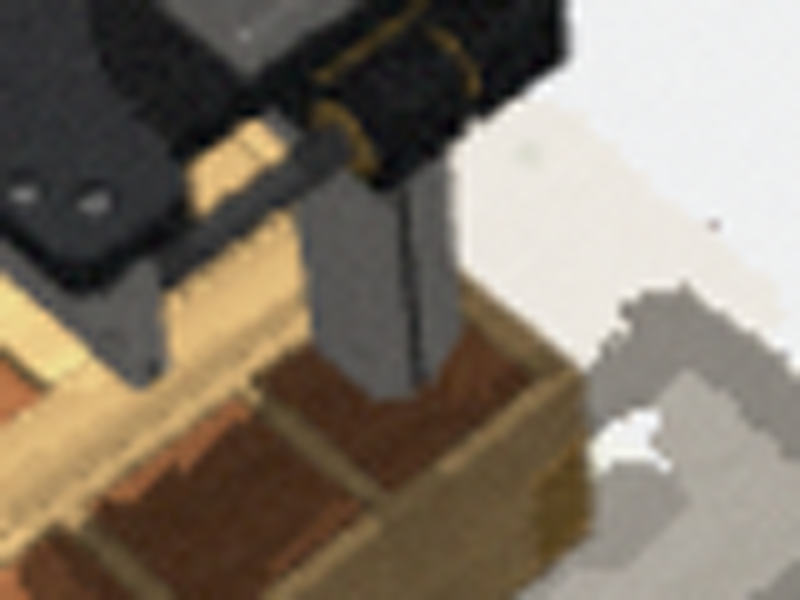

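The near corner of the tip is now at px ≈ (300.5,249.7). That is where a tip centred on the square and about to touch should appear, so contact is imminent. I'll go in 1 mm steps.

Request:
arm_command(
  targets=[
    [0, 0, 0.001, 0, 0, 0, 1],
    [0, 0, 0.001, 0, 0, 0, 1],
  ],
)

```text
t: 7.25
tcp_pos: [0.4876, -0.0244, 0.0281]
orientation: [0.999, -0.034, -0.0, 0.0]
contact_force: [-0.3, 0.2, -0.3]
opening: 0.0006
grip_force: 0.0
```

Request:
arm_command(
  targets=[
    [0, 0, 0.001, 0, 0, 0, 1],
    [0, 0, 0.001, 0, 0, 0, 1],
  ],
)

```text
t: 7.45
tcp_pos: [0.4876, -0.0244, 0.0271]
orientation: [0.999, -0.034, -0.0, 0.0]
contact_force: [0.3, -0.5, 0.4]
opening: 0.0006
grip_force: 0.0
```

Request:
arm_command(
  targets=[
    [0, 0, 0.001, 0, 0, 0, 1],
    [0, 0, 0.001, 0, 0, 0, 1],
  ],
)

```text
t: 7.65
tcp_pos: [0.4876, -0.0244, 0.0261]
orientation: [0.999, -0.034, -0.0, 0.0]
contact_force: [-1.2, -0.4, -0.6]
opening: 0.0006
grip_force: 0.0
```

Request:
arm_command(
  targets=[
    [0, 0, 0.001, 0, 0, 0, 1],
    [0, 0, 0.001, 0, 0, 0, 1],
  ],
)

```text
t: 7.85
tcp_pos: [0.4876, -0.0244, 0.0251]
orientation: [0.999, -0.034, -0.0, 0.0]
contact_force: [-0.3, 0.9, -0.2]
opening: 0.0003
grip_force: 0.0
```

Request:
arm_command(
  targets=[
    [0, 0, 0.001, 0, 0, 0, 1],
    [0, 0, 0.001, 0, 0, 0, 1],
  ],
)

```text
t: 8.05
tcp_pos: [0.4876, -0.0244, 0.0241]
orientation: [0.999, -0.034, -0.0, 0.0]
contact_force: [0.5, 0.2, -0.0]
opening: 0.0008
grip_force: 0.0
```

Request:
arm_command(
  targets=[
    [0, 0, 0.001, 0, 0, 0, 1],
    [0, 0, 0.001, 0, 0, 0, 1],
  ],
)

```text
t: 8.25
tcp_pos: [0.4876, -0.0244, 0.0231]
orientation: [0.999, -0.034, -0.0, 0.0]
contact_force: [-0.3, -0.6, -0.4]
opening: 0.0003
grip_force: 0.0
```

Request:
arm_command(
  targets=[
    [0, 0, 0.001, 0, 0, 0, 1],
    [0, 0, 0.002, 0, 0, 0, 1],
  ],
)

```text
t: 8.45
tcp_pos: [0.4879, -0.0245, 0.0219]
orientation: [0.999, -0.034, 0.0, 0.0]
contact_force: [-3.2, 0.4, 11.9]
opening: 0.0006
grip_force: 6.3
```

```bash
cat >> h.py <<'E'
def tip():
    p=optics.capture("scene"); f=p["image"].astype(int)
    g=(abs(f[...,0]-f[...,2])<15)&(f.sum(2)<390)
    s=sensors.state()
    print(s["tcp_pos"].round(4) if hasattr(s["tcp_pos"],"round") else s["tcp_pos"],np.round(s["contact_force"],1),[(c,int(np.where(g[200:290,c])[0].max()+200)) for c in range(288,312,2)])
    return p
E
python3 - <<'E'
from h import *
p=tip()
for u in((300,249),(301,250),(300,251)): print(u,ray(p,u,.06))
E
```

```text
[ 0.4878 -0.0245  0.0219] [-1.2  0.3  4.9] [(288, 232), (290, 236), (292, 285), (294, 248), (296, 250), (298, 251), (300, 251), (302, 278), (304, 280), (306, 282), (308, 286), (310, 287)]
(300, 249) [ 0.48396655 -0.0235867   0.06      ]
(301, 250) [ 0.48069534 -0.02310647  0.06      ]
(300, 251) [ 0.48047946 -0.01996195  0.06      ]
```

Contact at a TCP reading of z ≈ 0.022, with the tip on the surface of the square. One more millimetre will show whether it gives.

Request:
arm_command(
  targets=[
    [0, 0, 0.001, 0, 0, 0, 1],
    [0, 0, 0.001, 0, 0, 0, 1],
    [0, 0, 0.001, 0, 0, 0, 1],
  ],
)

```text
t: 8.8
tcp_pos: [0.4879, -0.0245, 0.0219]
orientation: [0.999, -0.034, 0.0, 0.0]
contact_force: [-2.8, 0.4, 12.5]
opening: 0.0009
grip_force: 6.4
```

Solid: 12 N with no travel. On to the next square.

Request:
arm_command(
  targets=[
    [0, 0, -0.008, 0, 0, 0, 1],
    [0, -0.023, -0.008, 0, 0, 0, 1],
    [0, -0.046, -0.008, 0, 0, 0, 1],
    [0, -0.046, -0.008, 0, 0, 0, 1],
    [0, -0.046, -0.004, 0, 0, 0, 1],
    [0, -0.046, -0.002, 0, 0, 0, 1],
    [0, -0.046, -0.001, 0, 0, 0, 1],
    [0, -0.046, 0, 0, 0, 0, 1],
    [0, -0.046, 0, 0, 0, 0, 1],
  ],
)

```text
t: 9.7
tcp_pos: [0.4907, 0.0208, 0.0219]
orientation: [0.999, -0.035, 0.0, -0.0]
contact_force: [-3.2, 1.1, 15.5]
opening: 0.0006
grip_force: 7.5
```

Solid as well. Next square.

Request:
arm_command(
  targets=[
    [0, 0, -0.008, 0, 0, 0, 1],
    [0, -0.023, -0.008, 0, 0, 0, 1],
    [0, -0.046, -0.008, 0, 0, 0, 1],
    [0, -0.046, -0.008, 0, 0, 0, 1],
    [0, -0.046, -0.004, 0, 0, 0, 1],
    [0, -0.046, -0.002, 0, 0, 0, 1],
    [0, -0.046, -0.001, 0, 0, 0, 1],
    [0, -0.046, 0, 0, 0, 0, 1],
    [0, -0.046, 0, 0, 0, 0, 1],
  ],
)

```text
t: 10.6
tcp_pos: [0.4937, 0.0664, 0.0203]
orientation: [0.999, -0.034, -0.0, 0.0]
contact_force: [-1.4, -1.0, 4.1]
opening: 0.0005
grip_force: 1.8
```

The middle square gives way at about 4 N, so it is the catch. Pressing it down.

Request:
arm_command(
  targets=[
    [0, 0, 0.001, 0, 0, 0, 1],
    [0, 0, 0.002, 0, 0, 0, 1],
    [0, 0, 0.003, 0, 0, 0, 1],
    [0, 0, 0.004, 0, 0, 0, 1],
    [0, 0, 0.0045, 0, 0, 0, 1],
    [0, 0, 0.0045, 0, 0, 0, 1],
    [0, 0, 0.0045, 0, 0, 0, 1],
    [0, 0, 0.0045, 0, 0, 0, 1],
  ],
)

```text
t: 11.4
tcp_pos: [0.4938, 0.0667, 0.0159]
orientation: [0.999, -0.034, -0.0, 0.001]
contact_force: [-2.0, -3.6, 6.6]
opening: 0.0003
grip_force: 2.9
```

Request:
arm_command(
  targets=[
    [0, 0, -0.02, 0, 0, 0, 1],
    [0, 0, -0.045, 0, 0, 0, 1],
    [0, 0, -0.045, 0, 0, 0, 1],
  ],
)

```text
t: 11.7
tcp_pos: [0.497, 0.0679, 0.063]
orientation: [0.999, -0.034, 0.003, -0.001]
contact_force: [-0.1, -0.3, -0.8]
opening: 0.0005
grip_force: 0.0
```

```bash
python3 - <<'E'
from h import *
p=optics.capture("scene")
for r in models.place_of(p,"cover_scoop")[:2]: print(r["conf"],r["location"],ray(p,r["location"],.053))
b=cv2.resize(p["image"][190:340,150:350],(800,600),interpolation=cv2.INTER_CUBIC)
cv2.imwrite("pics/t5.png",b[...,::-1]); print(sensors.state()["tcp_pos"])
E
```

```text
0.96 [235.3, 248.1] [0.58966544 0.05904406 0.053     ]
[0.49427838 0.06775046 0.0604905 ]
```

View pics/t5.png

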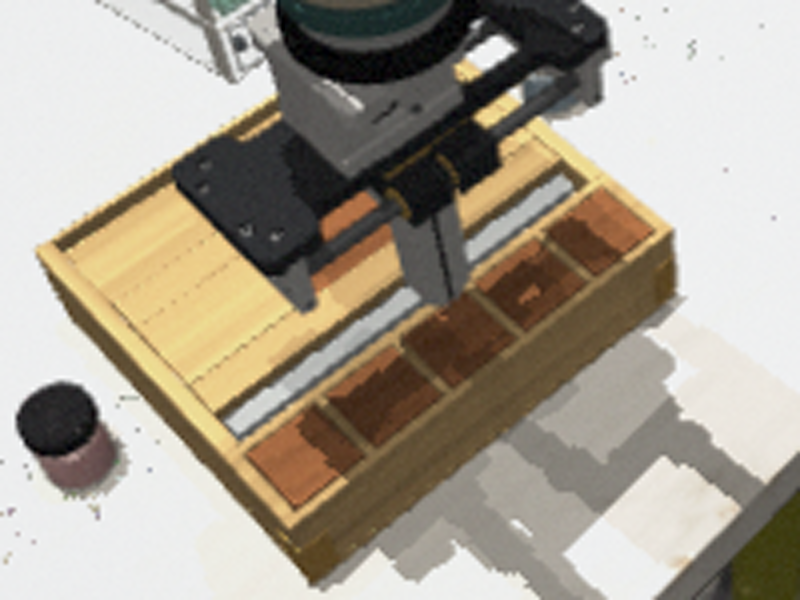

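The cover has sprung ajar: a grey-white gap shows behind the rail and the scoop is at px (235,248). All the squares look level again. Next I'll move over the scoop and lower in.

Request:
arm_command(
  targets=[
    [0.03, 0, 0, 0, 0, 0, 1],
    [0.06, 0, 0, 0, 0, 0, 1],
    [0.088, 0.001, 0, 0, 0, 0, 1],
    [0.088, 0.001, 0.01, 0, 0, 0, 1],
    [0.088, 0.001, 0.025, 0, 0, 0, 1],
    [0.088, 0.001, 0.035, 0, 0, 0, 1],
    [0.088, 0.001, 0.039, 0, 0, 0, 1],
    [0.088, 0.001, 0.041, 0, 0, 0, 1],
    [0.088, 0.001, 0.043, 0, 0, 0, 1],
    [0.088, 0.001, 0.043, 0, 0, 0, 1],
  ],
)

```text
t: 12.8
tcp_pos: [0.5818, 0.0604, 0.018]
orientation: [0.999, -0.034, 0.0, 0.0]
contact_force: [-0.2, -1.4, 0.9]
opening: 0.0007
grip_force: 0.0
```

In the scoop without contact. Pushing to the rear.

Request:
arm_command(
  targets=[
    [0.005, 0, 0, 0, 0, 0, 1],
    [0.01, 0, 0, 0, 0, 0, 1],
    [0.014, 0, 0, 0, 0, 0, 1],
    [0.018, 0, 0, 0, 0, 0, 1],
    [0.022, 0, 0, 0, 0, 0, 1],
    [0.026, 0, 0, 0, 0, 0, 1],
    [0.03, 0, 0, 0, 0, 0, 1],
    [0.034, 0, 0, 0, 0, 0, 1],
    [0.038, 0, 0, 0, 0, 0, 1],
    [0.042, 0, 0, 0, 0, 0, 1],
  ],
)

```text
t: 13.8
tcp_pos: [0.6238, 0.0575, 0.0176]
orientation: [0.999, -0.034, -0.0, 0.0]
contact_force: [-2.2, 0.7, 0.4]
opening: 0.0007
grip_force: 0.9
```

Request:
arm_command(
  targets=[
    [0.004, 0, 0, 0, 0, 0, 1],
    [0.008, 0, 0, 0, 0, 0, 1],
    [0.012, 0, 0, 0, 0, 0, 1],
    [0.016, 0, 0, 0, 0, 0, 1],
    [0.02, 0, 0, 0, 0, 0, 1],
    [0.023, 0, 0, 0, 0, 0, 1],
    [0.025, 0, 0, 0, 0, 0, 1],
    [0.027, 0, 0, 0, 0, 0, 1],
    [0.027, 0, 0, 0, 0, 0, 1],
  ],
)

```text
t: 14.7
tcp_pos: [0.6511, 0.0556, 0.0177]
orientation: [0.999, -0.034, 0.0, 0.0]
contact_force: [-0.2, -0.0, -0.5]
opening: 0.0003
grip_force: 0.3
```

Request:
arm_command(
  targets=[
    [0.001, 0, 0, 0, 0, 0, 1],
    [0.002, 0, 0, 0, 0, 0, 1],
    [0.003, 0, 0, 0, 0, 0, 1],
    [0.003, 0, 0, 0, 0, 0, 1],
  ],
)

```text
t: 15.1
tcp_pos: [0.6533, 0.0555, 0.0177]
orientation: [0.999, -0.034, -0.0, 0.0]
contact_force: [-1.2, -0.3, -0.1]
opening: 0.0006
grip_force: 1.0
```

Request:
arm_command(
  targets=[
    [0.001, 0, 0, 0, 0, 0, 1],
    [0.002, 0, 0, 0, 0, 0, 1],
    [0.002, 0, 0, 0, 0, 0, 1],
  ],
)

```text
t: 15.4
tcp_pos: [0.6533, 0.0555, 0.0177]
orientation: [0.999, -0.034, -0.002, 0.0]
contact_force: [-6.8, -0.4, 3.1]
opening: 0.0005
grip_force: 2.9
```

It stalled at x = 0.6533 while the force rose, so the cover is at its stop. Backing off, lifting clear and checking.

Request:
arm_command(
  targets=[
    [-0.005, 0, 0, 0, 0, 0, 1],
    [-0.014, 0, 0, 0, 0, 0, 1],
    [-0.014, 0, -0.02, 0, 0, 0, 1],
    [-0.014, 0, -0.06, 0, 0, 0, 1],
    [-0.014, 0, -0.1, 0, 0, 0, 1],
    [-0.06, 0.03, -0.12, 0, 0, 0, 1],
    [-0.1, 0.07, -0.12, 0, 0, 0, 1],
    [-0.14, 0.11, -0.12, 0, 0, 0, 1],
    [-0.18, 0.15, -0.12, 0, 0, 0, 1],
    [-0.2, 0.19, -0.12, 0, 0, 0, 1],
  ],
)

```text
t: 16.4
tcp_pos: [0.4544, -0.104, 0.1382]
orientation: [0.999, -0.033, 0.001, 0.0]
contact_force: [0.7, -1.7, -0.1]
opening: 0.0006
grip_force: 0.0
```

Request:
arm_command(
  targets=[
    [0, 0.05, 0, 0, 0, 0, 1],
    [0, 0.08, 0, 0, 0, 0, 1],
    [0, 0.08, 0, 0, 0, 0, 1],
    [0, 0.08, 0, 0, 0, 0, 1],
  ],
)

```text
t: 16.8
tcp_pos: [0.4508, -0.1837, 0.1379]
orientation: [0.999, -0.035, 0.001, -0.0]
contact_force: [0.8, -0.1, 1.5]
opening: 0.0005
grip_force: 0.0
```

```bash
python3 - <<'E'
from h import *
for n in("top","scene"):
    p=optics.capture(n)
    for r in models.place_of(p,"cover_scoop")[:1]:
        w=ray(p,r["location"],.053); d=w[:2]-[.578,.0604]; print(n,r["conf"],"case x",d@[.9977,-.068])
    for k in("frit_jar_1",): print([ray(p,r["location"],0)[:2].round(3) for r in models.place_of(p,k)[:2]])
    if n=="scene": cv2.imwrite("pics/t6.png",cv2.resize(p["image"][170:350,140:380],(800,600),interpolation=cv2.INTER_CUBIC)[...,::-1])
print(sensors.state()["tcp_pos"],sensors.state()["contact_force"])
E
```

```text
top 0.63 case x 0.05697828011699408
[array([ 0.604, -0.108]), array([0.62 , 0.221])]
scene 0.69 case x 0.06771767592237712
[array([0.605, 0.222]), array([ 0.619, -0.112])]
[ 0.45087941 -0.18238695  0.13773007] [-0.09116123 -0.43230909  0.7604711 ]
```

View pics/t6.png

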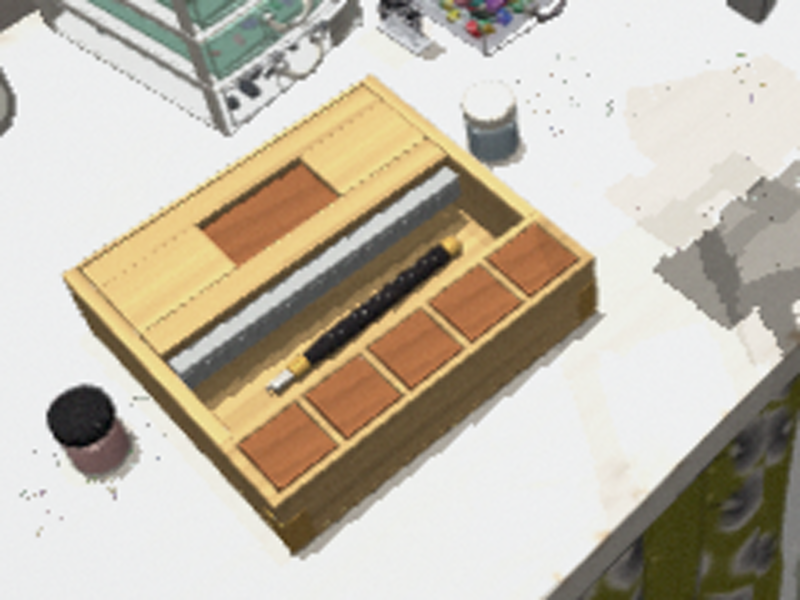

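The case is fully open, with the cover against the rear wall, the cutter lying in the compartment, all squares flush and both jars in place. One quick check of the cover travel, then I'll hand in.

```bash
python3 - <<'E'
from h import *
ok=[]
for n,b,u0 in(("top",(200,143,118,108),(256.961,201.095)),("scene",(160,180,160,155),(242.184,254.348))):
    p=optics.capture(n); f=p["image"].astype(int); M=np.zeros((480,640),bool); M[b[1]:b[1]+b[3],b[0]:b[0]+b[2]]=1
    d=((f[...,0]<200)&(f[...,0]>90)&(f[...,0]-f[...,2]>50)&(f[...,1]<0.68*f[...,0])&M).astype(np.uint8)
    k,_,st,ce=cv2.connectedComponentsWithStats(d,connectivity=4)
    i=1+st[1:,4].argmax(); t=(ray(p,ce[i],.053)-ray(p,u0,.053))[:2]@[.9977,-.068]; print(n,st[i,4],t); ok.append(t)
if min(ok)>.072: print(ticket.hand_in())
E
```

```text
top 703 0.075359687837551
scene 539 0.07527488294206074
the job is handed in; nothing more can be done
None
```

The middle square was the catch: I pressed it, the cover sprang ajar, and I pushed it to its stop (75 mm on both cameras). The catch is back up, the cutter and both jars looked undisturbed, the robot is clear of everything, and the job is handed in at about 17 s.

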